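# Tighten the wing nut of a gluing press by finger strokes

## Robot

A 7-joint arm with a two-finger parallel gripper is mounted at the origin on the work surface; the furniture and walls round the work are solid. World frame = base frame: x ahead of the robot, y to its left, z up, the work surface at z = 0. Lengths are in m, angles in rad, forces in N, time in s.
With the tool pointing down it reaches from about 0.35 to 0.9 m from the base axis. Payload 8.1 kg.
Tool frame: the origin (TCP) lies at the very end of the fingers, on their centre line; the grasp point (between the pads) lies 19 mm behind it; z points along the fingers, y is the line along which they close (so a half turn about z gives the same grasp; the last joint's range is limited). The gripper opens to 92 mm and grips with 3 to 60 N. Pads are 19 mm wide; open, the fingers measure 130 mm over their backs; the gripper's body (75 mm by 190 mm) begins 47 mm behind the grasp point.
Start: joints at [1.003, 0.434, 0.025, 1.573, -0.012, 1.134, -0.075], TCP at [0.28, -0.559, 0.195] pointing down, gripper open.
Joint ranges: [-2.62, 2.62], [-0.44, 2.09], [-1.27, 1.32], [0.08, 2.57], [-1.32, 4.46], [0.12, 2], [-2.74, 2.74]. Speed limits (rad/s): [2.22, 2.22, 3.01, 3.01, 3.14, 3.14, 3.14].

## Interface

Orientations are given as a unit quaternion [x, y, z, w].
In Python, from bench import status, viewer, bot gives the robot as it stands.
- The arm moves only by the tool servo_tool, never from a script. Its argument "moves" is a list of rows, each a list of 3 entries, a list of its own where there are three numbers: the opening, from 0 (shut) to 1 (fully open), then the shift along the world's x, y, z in units of 0.025 m (1.0 is 0.025 m), then the turn, a rotation vector about the world's x, y, z in units of 180 degrees (1.0 is 180 degrees). In form: [[fingers, [tx, ty, tz], [wx, wy, wz]], ...]. A call has 1 to 20 rows; each row shifts and turns the commanded pose from where the row before left it; what a row does not reach is not made up. A row lasts 1/12 s, in which the tool goes at most 41.7 mm and 7.16 degrees, less where a joint would pass 70% of its speed; a pose out of reach is approached as far as the arm can. A call with a number of a shift or a turn outside -1 to 1 is refused whole. A call with a gripper value outside its range is refused whole. The fingers move at their own pace and stop on an object; "newtons" is the grip in N (left out, the last holds). Time passes only in rows, so rows that do not move let the fingers close. It gives the time, the measured TCP pose, the force, the opening and the grip force at its end, in the units of the state.
- status.state(): the state, without advancing time (a new reading comes with each control period).
- viewer.read_camera(name): name is "side" or "top"; returns a dict with "frame" (480x640x3 uint8, blue, green, red), "mtx" (3x3 intrinsics, pixels), "R" (3x3) and "t" (3): a world point X has camera coordinates R X + t. Camera axes: x right, y down, z forward; pixel columns grow to the right and rows downward; lengths in m; the calibration is good to about 2 mm. A picture is of the moment at which its call begins. There is no depth.
- bot.job_done(): hands the job in; it is judged then, once.
The state is a dict: "t": time; "joints": joint angles; "qd": joint speeds; "effort": joint torques, N m; "tool_pos": TCP position; "tcp_rot": TCP orientation; "wrist_force": force on the tool from outside, world axes, zero at the start; "torque": the same for the moment, N m; "grip_width": finger opening in m; "grasp_force": force on a finger pad.
Only numpy, scipy, OpenCV 4.12 (cv2) and the standard library are available. Lean on these libraries where they do the work, as an engineer would, in place of code of your own. Each camera call takes 0.05 s, during which the arm holds its last target. There are 200 camera calls.

## Task

Close the small gluing press on its panel: push the wings of its wing nut round clockwise (seen from above) with your fingertips, stroke after stroke, until the nut comes to its stop and the foot is fully down on the panel. Do not pinch the wings, do not force the nut once it has stopped, and leave the panel and the things round the press where they are.

Things in the scene. Friction and masses are not known exactly. Their poses are not given: they have to be found in the camera images.
- press: small C-shaped gluing press, fixed to the table: wooden bed 155 x 140 mm, 22 mm thick, and a grey column at its rear. Origin on the table top under the screw axis; x points from the axis to the column (26 x 50 mm, x = 53 to 79 mm, top at z = 161 mm), z up. Two grey arms run from the column to the axis; on the other sides nothing stands above the bed
- upper_arm (a point): top of the upper arm's boss, on the axis, 163 mm above the table. The upper arm (14 mm wide, z = 149 to 161 mm) passes over the nut from the column to a round boss of 32 mm diameter (z = 149 to 163 mm), so fingers from above cannot pass on the column's side of the axis, but have free room all round the rest
- lower_arm (a point): top of the lower arm, on the axis, 106 mm above the table, just below the nut; the arm is 32 mm wide and ends in a round boss of 42 mm diameter
- rod_top (a point): top of the threaded rod (11 mm thick), on the axis, above the upper boss: 177 mm above the table when fully raised, 165.5 mm when home
- nut (a joint): wing nut, turns between the two arms without rising. Angle in rad, growing clockwise seen from above (tightening), from 0 (rod raised) to 12.0, its stop, with the foot on the panel; the foot sinks 6 mm a turn. Starts at 1.5 to 6. Little friction (0.06 N m, so 1.5 N at 40 mm off the axis); stays where it is left
- nut_axis (a point): centre of the steel wing nut: on the vertical axis, at the mid height of the wings, 127 mm above the table. Hub diameter 22 mm (flange 32 mm at its foot). Two flat upright wings in line, one on each side, 8 mm thick, reaching from the hub to 50 mm off the axis, with rounded ends, from z = 112 to 142 mm
- wing1_tip (a point): outer end of wing 1 at mid height, 50 mm off the axis (points to -x of the press at joint value 0)
- wing2_tip (a point): outer end of wing 2, on the other side of the axis from wing 1
- foot_face (a point): centre of the underside of the round steel foot (52 mm) on the rod; at home it lies 46.5 mm above the table, on the panel
- panel: glued-up wooden panel 76 x 100 x 23.5 mm lying loose on the press bed under the foot; origin at the centre of its underside
- cork_block: cork sanding block 33 x 46 x 42 mm, loose, right of the press; origin under its centre (so for all that follow)
- eraser: eraser 22 x 46 x 13 mm, loose, left of the press
- paint_tube: paint tube 28 x 92 x 24 mm, loose, to the right of the press
- tea_mug: mug 78 x 114 x 93 mm, loose, left of the press
- lid: jar lid 50 mm wide, 14 mm tall, loose, right of the press
There are look-alikes about, which are no part of the job. What is shaped like the panel but black is not meant.

How it is judged:
On the way:
1. the nut is at its stop (value of joint nut above 11.7 rad), for 0.2 s.
At the end, for the whole second after the job is handed in: the wing nut is home (within 0.3 rad of its stop) and at rest, the foot down on the panel (underside below 47.2 mm, within 0.7 mm of the panel's top), the panel still flat on the bed (value of joint nut above 11.7 rad and velocity of joint nut below 0.05 rad/s and height (world z) of foot_face below 0.0472 m and linear speed of panel below 0.02 m/s and z of panel in the frame of press below 0.026 m); the robot touches nothing.
It fails at once if a thing standing round the press is pushed away or lifted (over 25 mm) (distance of any of cork_block, eraser, paint_tube, tea_mug, lid from where it was at the start of the episode above 0.025 m).
It fails at once if the panel is shifted or lifted (over 6 mm) (distance of panel from where it was at the start of the episode above 0.006 m).
It fails at once if a wing is pinched: fingers press on both its faces at once (over 1 N each) ((contact force between the fingers and nut_c0 above 1 N and contact force between the fingers and nut_c1 above 1 N) or (contact force between the fingers and nut_c2 above 1 N and contact force between the fingers and nut_c3 above 1 N)).
It fails at once if the press is forced: over 60 N from the arm or fingers (contact force between any of the arm, the fingers and press above 60 N).
It also fails if it takes over 54 s, if anything falls off the work surface, if the arm or the gripper's body presses on something with over 40 N, if the wrist force passes 120 N, or if a joint passes its speed limit or range.

## Working session

There is one attempt and no reset: what is moved stays moved. The work goes in short steps, Python scripts to look and compute and a tool call to move; the robot and the scene stay as the last step left them, time stands still between calls to the robot, and variables do not carry over. Pictures are saved under pics/ and viewed, at most 10 in all, crops included, and the job is handed in when it is done.

Besides the shell and the picture viewer there is one more tool, called after "Request:" as name(argument=value, ...) on one line, values as JSON. servo_tool: Moves the arm, as the interface text tells. Shifts and turns lie within -1 to 1; 1 stands for 0.025 m of shift or 180 degrees of turn. Its arguments: {"type":"object","properties":{"moves":{"type":"array","items":{"type":"array"}},"newtons":{"type":"number"}},"required":["moves"]}

```bash
mkdir -p pics; python3 - <<'E'
from bench import status, viewer, bot
import cv2, json
s=status.state(); print({k:s[k] for k in('t','tool_pos','tcp_rot','wrist_force','grip_width')})
for n in('side','top'):
    d=viewer.read_camera(n); cv2.imwrite(f'pics/{n}0.png',d['frame']); print(n,d['mtx'],d['R'],d['t'])
E
```

```text
{'t': 0.0, 'tool_pos': array([ 0.27985271, -0.55820443,  0.1942357 ]), 'tcp_rot': array([ 9.73125014e-01,  2.30276069e-01, -2.39242441e-04, -7.63119229e-04]), 'wrist_force': array([-0.32505274, -0.40543265, -0.00170628]), 'grip_width': 0.09169562930116873}
side [[456.13135105   0.         319.95658801]
 [  0.         456.13135105 238.08889314]
 [  0.           0.           1.        ]] [[ 0.43260229  0.90139036 -0.01872651]
 [ 0.64371907 -0.32334818 -0.69359333]
 [-0.63125353  0.28799545 -0.72012333]] [-0.17847055 -0.19397991  1.24110747]
top [[516.50038833   0.         321.21648724]
 [  0.         516.50038833 241.07228928]
 [  0.           0.           1.        ]] [[ 0.11446635 -0.99340757  0.00623313]
 [-0.9704969  -0.11316234 -0.21290857]
 [ 0.21221034  0.01832163 -0.97705224]] [-0.03347191  0.48182269  0.89128554]
```

View pics/side0.png

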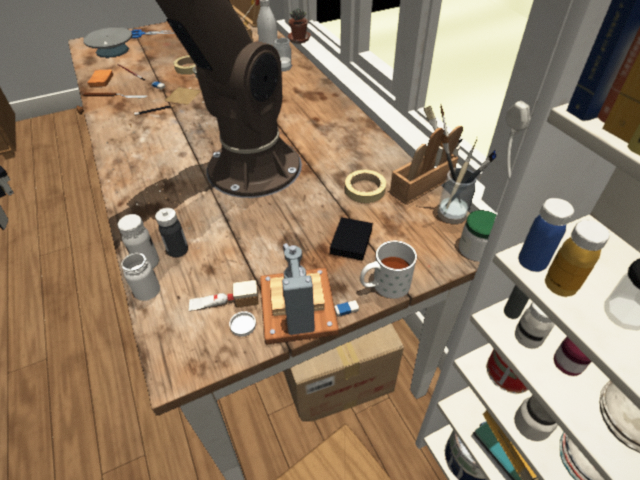

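View pics/top0.png

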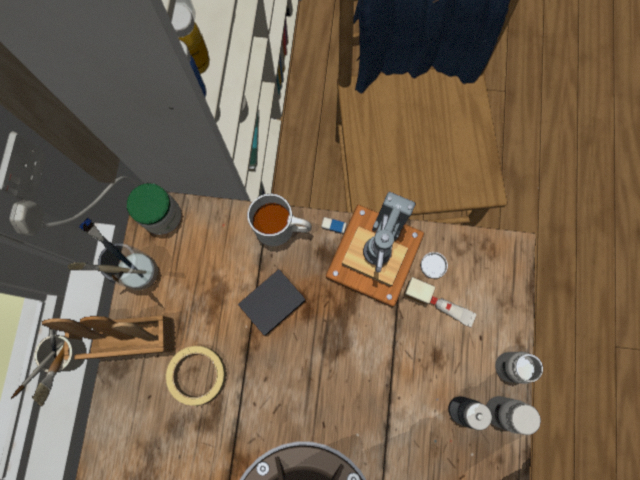

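The press shows at top (380,250) and side (298,300), with its grey column on the side away from the robot. The pale panel under the foot at top (375,260) is the one meant. The black one at top (272,303) and side (352,238) is the look-alike. I'll enlarge both views to confirm.

```bash
python3 - <<'E'
import cv2,numpy as np
a=cv2.imread('pics/top0.png')[190:310,320:440]; b=cv2.imread('pics/side0.png')[235:345,250:350]
f=lambda i:cv2.resize(i,(400,480),interpolation=cv2.INTER_CUBIC)
a=cv2.imread('pics/top0.png')[190:310,325:425]; b=cv2.imread('pics/side0.png')[230:350,250:350]
cv2.imwrite('pics/crop0.png',np.hstack([f(a),f(b)]))
E
```

```text
(no output)
```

View pics/crop0.png

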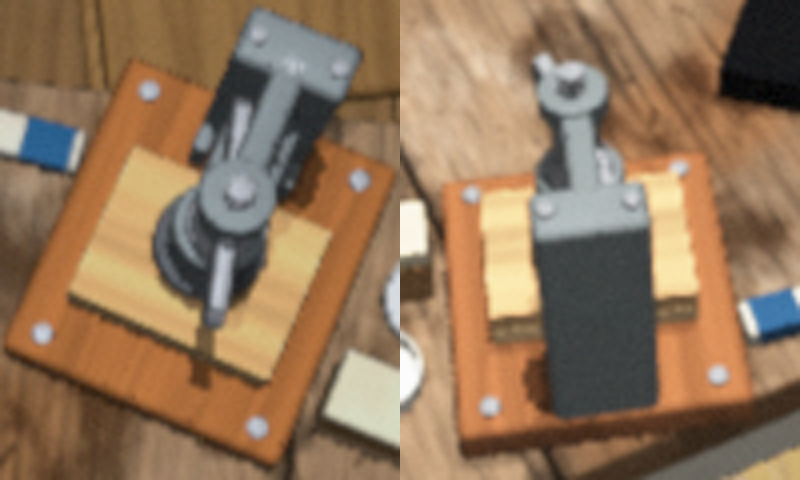

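The crop confirms it: rod top at top (384.5,237.5) and side (293,248). The near wing points to the robot side with its end at top (379,268). The far wing lies under the upper arm's left side with its end at top (385,216). The pale panel lies under the foot and the black one lies apart.

```bash
cat > h.py <<'E'
import numpy as np, cv2
from bench import viewer
def ray(d,u,v):
    r=d['R'].T@np.linalg.solve(d['mtx'],[u,v,1.]); return -d['R'].T@d['t'], r/np.linalg.norm(r)
def plane(d,u,v,z):
    c,r=ray(d,u,v); return c+r*(z-c[2])/r[2]
def tri(*o):
    A=0;b=0
    for d,u,v in o:
        c,r=ray(d,u,v); P=np.eye(3)-np.outer(r,r); A=A+P; b=b+P@c
    X=np.linalg.solve(A,b); return X
def px(d,X):
    p=d['mtx']@(d['R']@np.asarray(X)+d['t']); return p[:2]/p[2]
E
python3 - <<'E'
from h import *
np.set_printoptions(precision=4,suppress=True)
T=viewer.read_camera('top');S=viewer.read_camera('side')
c=lambda x,y:(325+x/4-.4,190+y/4-.4)
s=lambda x,y:(250+(x-400)/4-.4,230+y/4-.4)
print('rodtop',tri((T,*c(239,190)),(S,*s(572,72))))
scr=[(150,90),(360,180),(42,333),(258,427)]
P=[plane(T,*c(*p),.023) for p in scr]; print('screws',P)
ss=[(680,168),(471,193),(718,375),(490,406)]
# top: TL(left,rear) TR(right,rear) BL(left,front) BR ; side: match
print([plane(S,*s(*p),.023) for p in ss])
ax=(P[0]+P[1]-P[2]-P[3]);print('yaw',np.degrees(np.arctan2(ax[1],ax[0])),np.mean(P,0))
print('column screws',[plane(T,*c(*p),.161) for p in((258,35),(340,70))])
for z in(.142,.127): print('near tip',plane(T,*c(219,306),z),'far',plane(T,*c(241,103),z))
print('tip side(539,62)',plane(S,*s(538,65),.142))
E
```

```text
rodtop [ 0.4742 -0.0789  0.1733]
screws [array([ 0.554 , -0.0482,  0.023 ]), array([ 0.5217, -0.1512,  0.023 ]), array([ 0.4317, -0.0098,  0.023 ]), array([ 0.3997, -0.1134,  0.023 ])]
[array([ 0.4302, -0.0088,  0.023 ]), array([ 0.3971, -0.1126,  0.023 ]), array([ 0.5526, -0.0475,  0.023 ]), array([ 0.5206, -0.1506,  0.023 ])]
yaw -17.339907712889914 [ 0.4768 -0.0807  0.023 ]
column screws [array([ 0.543 , -0.0823,  0.161 ]), array([ 0.532 , -0.1169,  0.161 ])]
near tip [ 0.4324 -0.0785  0.142 ] far [ 0.5188 -0.0798  0.142 ]
near tip [ 0.4351 -0.08    0.127 ] far [ 0.5231 -0.0814  0.127 ]
tip side(539,62) [ 0.4357 -0.0814  0.142 ]
```

Axis is (0.475, -0.080), from the rod top, bed screws and column screws, all within 2 mm. Press yaw is -17.3°. The near wing points to about 179° in world, and the stop comes at about 195°/15°. The rod height (about 173–174 mm) puts the nut near 2.9 rad.

Plan: shut fingers, tip at z about 0.119, circling clockwise at a 42 mm radius from about 235° to 45°, then lift over and repeat. First I go above the entry point.

Request:
servo_tool(moves=[[0,[0,0,1],[0,0,0]],[0,[0,0,1],[0,0,0]],[0,[0.38,0.99,0],[0,0,0]],[0,[0.38,0.99,0],[0,0,0]],[0,[0.38,0.99,0],[0,0,0]],[0,[0.38,0.99,0],[0,0,0]],[0,[0.38,0.99,0],[0,0,0]],[0,[0.38,0.99,0],[0,0,0]],[0,[0.38,0.99,0],[0,0,0]],[0,[0.38,0.99,0],[0,0,0]],[0,[0.38,0.99,0],[0,0,0]],[0,[0.38,0.99,0],[0,0,0]],[0,[0.38,0.99,0],[0,0,0]],[0,[0.38,0.99,0],[0,0,0]],[0,[0.38,0.99,0],[0,0,0]],[0,[0.38,0.99,0],[0,0,0]],[0,[0.38,0.99,0],[0,0,0]],[0,[0.38,0.99,0],[0,0,0]],[0,[0,0,0],[0,0,0]],[0,[0,0,0],[0,0,0]]])

```text
t: 1.87
tool_pos: [0.4325, -0.1614, 0.245]
tcp_rot: [0.973, 0.232, 0.0, -0.0]
wrist_force: [-0.5, -0.9, 0.3]
grip_width: 0.0003
grasp_force: 0.0
```

Request:
servo_tool(moves=[[0,[0.43,0.9,0],[0,0,0]],[0,[0.43,0.9,0],[0,0,0]],[0,[0,0,-1],[0,0,0]],[0,[0,0,-1],[0,0,0]],[0,[0,0,-1],[0,0,0]],[0,[0,0,-1],[0,0,0]],[0,[0,0,-0.5],[0,0,0]],[0,[0,0,-0.5],[0,0,0]],[0,[0,0,0],[0,0,0]],[0,[0,0,0],[0,0,0]]])

```text
t: 2.7
tool_pos: [0.4529, -0.1187, 0.1197]
tcp_rot: [0.973, 0.23, -0.001, -0.0]
wrist_force: [0.1, 0.1, 0.3]
grip_width: 0.0001
grasp_force: 0.0
```

```bash
python3 - <<'E'
from h import *
from bench import status
s=status.state();print(s['tool_pos'],s['wrist_force'])
f=lambda i:cv2.resize(i,(400,480),interpolation=cv2.INTER_CUBIC)
a=viewer.read_camera('top')['frame'][190:310,325:425]; b=viewer.read_camera('side')['frame'][200:320,240:340]
cv2.imwrite('pics/c1.png',np.hstack([f(a),f(b)]))
# arc rows
C=np.array([.475,-.08]);p=lambda a:C+.042*np.array([np.cos(np.radians(a)),np.sin(np.radians(a))])
prev=p(240)
for a in range(230,39,-10):
    q=p(a);print(a,np.round((q-prev)/.025,2),end='; ');prev=q
E
```

```text
[ 0.45293348 -0.11871182  0.11974717] [0.12619901 0.13905293 0.27577747]
230 [-0.24  0.17]; 220 [-0.21  0.21]; 210 [-0.17  0.24]; 200 [-0.12  0.27]; 190 [-0.08  0.28]; 180 [-0.03  0.29]; 170 [0.03 0.29]; 160 [0.08 0.28]; 150 [0.12 0.27]; 140 [0.17 0.24]; 130 [0.21 0.21]; 120 [0.24 0.17]; 110 [0.27 0.12]; 100 [0.28 0.08]; 90 [0.29 0.03]; 80 [ 0.29 -0.03]; 70 [ 0.28 -0.08]; 60 [ 0.27 -0.12]; 50 [ 0.24 -0.17]; 40 [ 0.21 -0.21];
```

View pics/c1.png

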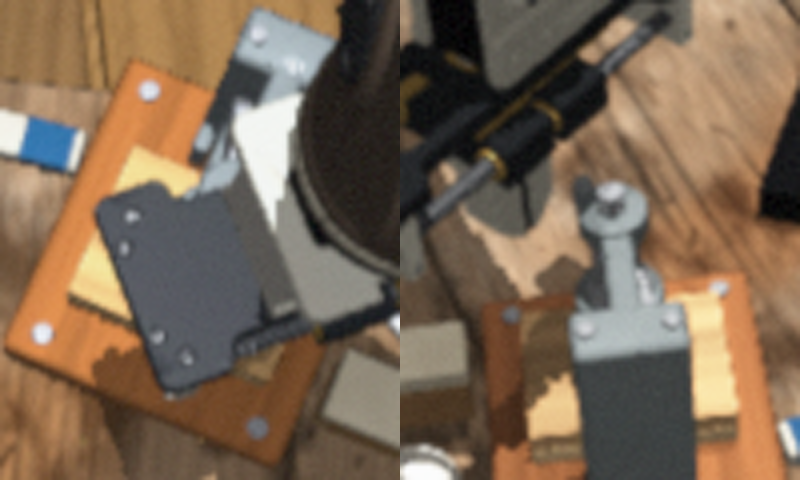

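The view shows the gripper over the near side of the press. The finger is behind the boss at crop (520,200), clear of the rod and wings, and the force is near zero. I start the stroke.

Request:
servo_tool(moves=[[0,[-0.24,0.22,0],[0,0,0]],[0,[-0.21,0.21,0],[0,0,0]],[0,[-0.17,0.24,0],[0,0,0]],[0,[-0.12,0.27,0],[0,0,0]],[0,[-0.08,0.28,0],[0,0,0]],[0,[-0.03,0.29,0],[0,0,0]]])

```text
t: 3.3
tool_pos: [0.432, -0.0791, 0.1202]
tcp_rot: [0.973, 0.23, 0.0, 0.0]
wrist_force: [-0.0, 0.2, 1.2]
grip_width: 0.0005
grasp_force: 0.0
```

Request:
servo_tool(moves=[[0,[0.03,0.29,0],[0,0,0]],[0,[0.08,0.28,0],[0,0,0]],[0,[0.12,0.27,0],[0,0,0]],[0,[0.17,0.24,0],[0,0,0]],[0,[0.21,0.21,0],[0,0,0]],[0,[0.24,0.17,0],[0,0,0]],[0,[0.27,0.12,0],[0,0,0]],[0,[0.28,0.08,0],[0,0,0]],[0,[0.29,0.03,0],[0,0,0]],[0,[0.29,-0.03,0],[0,0,0]],[0,[0.28,-0.08,0],[0,0,0]],[0,[0.27,-0.12,0],[0,0,0]],[0,[0.24,-0.17,0],[0,0,0]],[0,[0,0,0],[0,0,0]]])

```text
t: 4.47
tool_pos: [0.5029, -0.0491, 0.12]
tcp_rot: [0.973, 0.23, 0.0, 0.0]
wrist_force: [0.2, 0.1, -0.4]
grip_width: 0.0007
grasp_force: 0.0
```

```bash
python3 - <<'E'
from h import *
f=lambda i:cv2.resize(i,(400,480),interpolation=cv2.INTER_CUBIC)
a=viewer.read_camera('top')['frame'][190:310,325:425]; b=viewer.read_camera('side')['frame'][200:320,240:340]
cv2.imwrite('pics/c2.png',np.hstack([f(a),f(b)]))
E
```

```text
(no output)
```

View pics/c2.png

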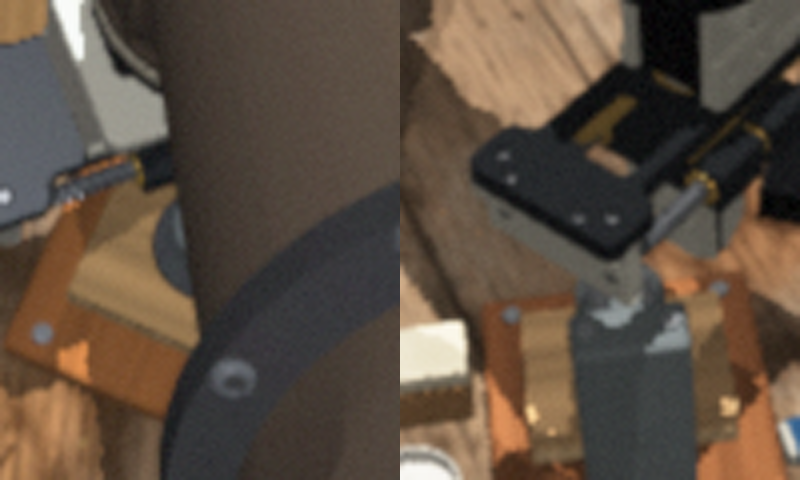

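The arm hides the nut here, so I lift and move aside to see how far it went.

Request:
servo_tool(moves=[[0,[0,0,1],[0,0,0]],[0,[0,0,1],[0,0,0]],[0,[0,0,1],[0,0,0]],[0,[-0.3,-1,0.2],[0,0,0]],[0,[-0.3,-1,0.2],[0,0,0]],[0,[-0.3,-1,0.2],[0,0,0]],[0,[-0.3,-1,0],[0,0,0]],[0,[-0.3,-1,0],[0,0,0]],[0,[-0.3,-1,0],[0,0,0]],[0,[-0.3,-1,0],[0,0,0]],[0,[-0.3,-1,0],[0,0,0]],[0,[0,0,0],[0,0,0]]])

```text
t: 5.57
tool_pos: [0.4388, -0.2531, 0.2099]
tcp_rot: [0.974, 0.227, -0.001, 0.001]
wrist_force: [0.2, -0.9, 0.8]
grip_width: 0.0002
grasp_force: 0.0
```

```bash
python3 - <<'E'
from h import *
f=lambda i:cv2.resize(i,(400,480),interpolation=cv2.INTER_CUBIC)
a=viewer.read_camera('top')['frame'][190:310,325:425]; b=viewer.read_camera('side')['frame'][230:350,250:350]
cv2.imwrite('pics/c3.png',np.hstack([f(a),f(b)]))
E
```

```text
(no output)
```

View pics/c3.png

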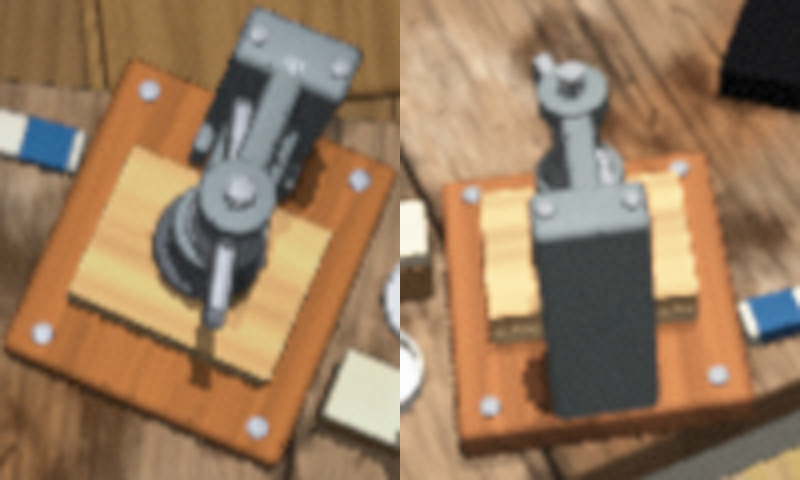

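The view looks just like the start: near wing to top (379,268), boss and rod top unchanged. Either the nut turned by a clean half turn or it never moved. The rod height (3 mm a half turn) can tell, so I compare the images numerically.

```bash
python3 - <<'E'
from h import *
S=viewer.read_camera('side');T=viewer.read_camera('top')
for n,d,(x,y,w,h) in(('side',S,(280,236,30,60)),('top',T,(360,210,45,65))):
    a=cv2.imread(f'pics/{n}0.png').astype(int); D=abs(a-d['frame'].astype(int)).sum(2)[y:y+h,x:x+w]
    print(n,D.max(),D.mean(),np.argwhere(D>60)[:10]+[y,x])
for X in((.475,-.08,.1733),(.475,-.08,.1703)): print(px(S,X),px(T,X))
for X in((.5029,-.0491,.12),(.5029,-.0491,.186)): print('c2 tool',px(S,X))
E
```

```text
side 23 5.267777777777778 []
top 47 23.22700854700855 []
[292.16587857 248.12345744] [385.0182987  236.66544374]
[292.27355207 249.28917845] [384.77968582 237.08137156]
c2 tool [315.84450301 272.6642232 ]
c2 tool [314.8656118 247.8602955]
```

The nut did not move (the differences are only noise), so the fingertip missed the wing. I check where the fingertip really is against the reported TCP.

```bash
python3 - <<'E'
from h import *
from bench import status
p=status.state()['tool_pos'];out=[]
for n in('side','top'):
    d=viewer.read_camera(n);u=px(d,p);print(n,p,u)
    im=cv2.resize(d['frame'],None,fx=4,fy=4,interpolation=cv2.INTER_CUBIC)
    cv2.drawMarker(im,tuple(int(k) for k in u*4),(0,0,255),0,14,1)
    x=int(u[0]*4-200);y=int(u[1]*4-(400 if n=='side' else 300));x=max(x,0);y=max(y,0);print(x/4,y/4)
    c=im[y:y+560,x:x+400];out.append(c)
h=min(o.shape[0] for o in out)
cv2.imwrite('pics/c4.png',np.hstack([o[:h] for o in out]))
E
```

```text
side [ 0.44175168 -0.24654601  0.21002312] [188.33559924 253.14956753]
138.25 153.0
top [ 0.44175168 -0.24654601  0.21002312] [496.63906071 265.24689999]
446.5 190.0
```

View pics/c4.png

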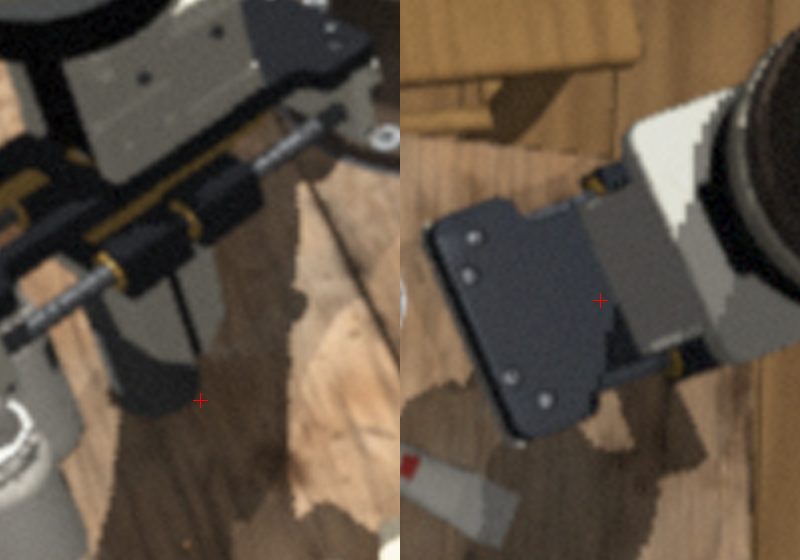

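The reported TCP (red, side crop (200,400)) lies below and right of the visible finger ends (about (195,365)). I overlay the stated finger outline once, at scale, to read the offset, and check the camera against the robot base.

```bash
python3 - <<'E'
from h import *
from bench import status
from scipy.spatial.transform import Rotation as Ro
s=status.state();p=np.array(s['tool_pos']);R=Ro.from_quat(s['tcp_rot']).as_matrix();print(s['t'],p,s['joints'])
d=viewer.read_camera('side');T=viewer.read_camera('top')
print('base',px(d,(0,0,0)),px(T,(.1,0,0)))
k=6;u=px(d,p);o=np.array([u[0]-70,u[1]-75]).astype(int)
im=cv2.resize(d['frame'][o[1]:o[1]+100,o[0]:o[0]+130],None,fx=k,fy=k,interpolation=cv2.INTER_CUBIC)
q=lambda X:tuple(int(v) for v in (px(d,X)-o+.5)*k)
for z,c in((0,(0,0,255)),(-.019,(0,255,255)),(-.066,(0,255,0))):
    pts=np.array([q(p+R@np.array([a,b,z])) for a,b in((.0095,.019),(-.0095,.019),(-.0095,-.019),(.0095,-.019))])
    cv2.polylines(im,[pts],True,c,1)
    cv2.line(im,q(p+R@np.array([.0095,0,z])),q(p+R@np.array([-.0095,0,z])),c,1)
print(o);cv2.imwrite('pics/c5.png',im)
E
```

```text
5.8667 [ 0.44200453 -0.24634643  0.21008359] [ 0.55630106  0.24033369 -0.18726217  1.82361104  0.0497396   1.08223045
 -0.75305664]
base [254.36515864 166.79747106] [308.74965674 458.86294483]
[118 178]
```

View pics/c5.png

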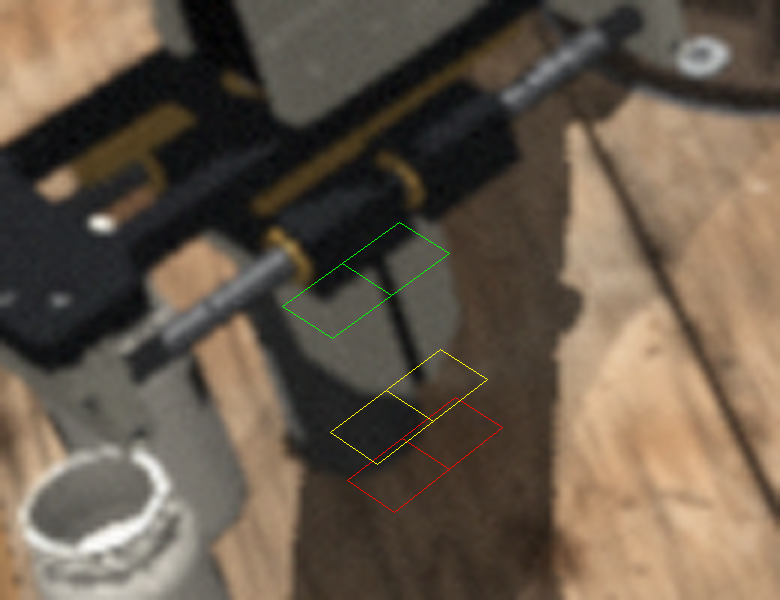

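Base flange projects to (254,167), where it is seen, so the camera is sound. The finger ends at crop (420,380), on the projected tool axis but about 34 mm behind the reported TCP. The body also sits about 34 mm higher. The dark blob is the black bottle behind.

So the real fingertips were at z about 0.154, above the wings, which explains the miss. I'll go about 34 mm lower, carefully and watching the force.

Request:
servo_tool(moves=[[0,[0.1,0.9,0],[0,0,0]],[0,[0.1,0.9,0],[0,0,0]],[0,[0.1,0.9,0],[0,0,0]],[0,[0.1,0.9,0],[0,0,0]],[0,[0.04,0.9,0],[0,0,0]],[0,[0.04,0.5,0],[0,0,0]],[0,[0,0,-1],[0,0,0]],[0,[0,0,-1],[0,0,0]],[0,[0,0,-1],[0,0,0]],[0,[0,0,-0.6],[0,0,0]],[0,[0,0,-0.1],[0,0,0]],[0,[0,0,-0.1],[0,0,0]],[0,[0,0,0],[0,0,0]]])

```text
t: 7.05
tool_pos: [0.4541, -0.1225, 0.1155]
tcp_rot: [0.973, 0.231, 0.0, 0.0]
wrist_force: [0.2, -0.3, 0.4]
grip_width: 0.0005
grasp_force: 0.0
```

Request:
servo_tool(moves=[[0,[0,0,-0.12],[0,0,0]],[0,[0,0,-0.12],[0,0,0]],[0,[0,0,-0.12],[0,0,0]],[0,[0,0,0],[0,0,0]]])

```text
t: 7.38
tool_pos: [0.4535, -0.1227, 0.1059]
tcp_rot: [0.973, 0.23, -0.0, 0.0]
wrist_force: [0.2, 0.2, -1.2]
grip_width: 0.0003
grasp_force: 0.0
```

Request:
servo_tool(moves=[[0,[0,0,-0.12],[0,0,0]],[0,[0,0,-0.12],[0,0,0]],[0,[0,0,-0.12],[0,0,0]],[0,[0,0,0],[0,0,0]]])

```text
t: 7.72
tool_pos: [0.4532, -0.1227, 0.0964]
tcp_rot: [0.973, 0.23, -0.0, -0.0]
wrist_force: [-0.4, -0.5, 0.3]
grip_width: 0.0003
grasp_force: 0.0
```

Request:
servo_tool(moves=[[0,[0,0,-0.12],[0,0,0]],[0,[0,0,-0.12],[0,0,0]],[0,[0,0,-0.12],[0,0,0]],[0,[0,0,0],[0,0,0]]])

```text
t: 8.05
tool_pos: [0.4532, -0.1227, 0.0874]
tcp_rot: [0.973, 0.23, -0.0, -0.0]
wrist_force: [1.1, -0.0, -0.5]
grip_width: 0.0005
grasp_force: 0.0
```

Descent is free of contact. Now I push.

Request:
servo_tool(moves=[[0,[-0.25,0.27,0],[0,0,0]],[0,[-0.25,0.28,0],[0,0,0]],[0,[-0.18,0.25,0],[0,0,0]],[0,[-0.13,0.28,0],[0,0,0]],[0,[-0.08,0.3,0],[0,0,0]],[0,[-0.03,0.31,0],[0,0,0]]])

```text
t: 8.55
tool_pos: [0.4303, -0.0799, 0.0883]
tcp_rot: [0.973, 0.23, 0.0, 0.0]
wrist_force: [0.7, -1.8, -0.1]
grip_width: 0.0004
grasp_force: 0.7
```

Contact: -1.8 N in y, just the nut's friction. I continue the stroke.

Request:
servo_tool(moves=[[0,[0.03,0.31,0],[0,0,0]],[0,[0.08,0.3,0],[0,0,0]],[0,[0.13,0.28,0],[0,0,0]],[0,[0.18,0.25,0],[0,0,0]],[0,[0.22,0.22,0],[0,0,0]],[0,[0.25,0.18,0],[0,0,0]],[0,[0.28,0.13,0],[0,0,0]],[0,[0.3,0.08,0],[0,0,0]],[0,[0.31,0.03,0],[0,0,0]],[0,[0.31,-0.03,0],[0,0,0]],[0,[0.3,-0.08,0],[0,0,0]],[0,[0.28,-0.13,0],[0,0,0]]])

```text
t: 9.55
tool_pos: [0.4985, -0.0419, 0.088]
tcp_rot: [0.973, 0.23, 0.0, -0.0]
wrist_force: [-1.2, 0.7, -0.5]
grip_width: 0.0002
grasp_force: 0.7
```

Request:
servo_tool(moves=[[0,[0,0,1],[0,0,0]],[0,[0,0,1],[0,0,0]],[0,[0,0,1],[0,0,0]],[0,[-0.4,-0.83,0],[0,0,0]],[0,[-0.4,-0.83,0],[0,0,0]],[0,[-0.4,-0.83,0],[0,0,0]],[0,[-0.4,-0.83,0],[0,0,0]],[0,[0,0,0],[0,0,0]],[0,[0,0,-1],[0,0,0]],[0,[0,0,-1],[0,0,0]],[0,[0,0,-0.6],[0,0,0]],[0,[0,0,-0.4],[0,0,0]],[0,[0,0,0],[0,0,0]]])

```text
t: 10.63
tool_pos: [0.4568, -0.125, 0.0865]
tcp_rot: [0.973, 0.23, -0.001, -0.001]
wrist_force: [-0.8, 0.1, 1.1]
grip_width: 0.0004
grasp_force: 0.0
```

Request:
servo_tool(moves=[[0,[-0.23,0.18,0],[0,0,0]],[0,[-0.22,0.22,0],[0,0,0]],[0,[-0.2,0.24,0],[0,0,0]],[0,[-0.18,0.25,0],[0,0,0]],[0,[-0.13,0.28,0],[0,0,0]],[0,[-0.08,0.3,0],[0,0,0]],[0,[-0.03,0.31,0],[0,0,0]],[0,[0.03,0.31,0],[0,0,0]],[0,[0.08,0.3,0],[0,0,0]],[0,[0.13,0.28,0],[0,0,0]],[0,[0.18,0.25,0],[0,0,0]],[0,[0.22,0.22,0],[0,0,0]],[0,[0.25,0.18,0],[0,0,0]],[0,[0.28,0.13,0],[0,0,0]],[0,[0.3,0.08,0],[0,0,0]],[0,[0.31,0.03,0],[0,0,0]],[0,[0.31,-0.03,0],[0,0,0]],[0,[0.3,-0.08,0],[0,0,0]],[0,[0.28,-0.13,0],[0,0,0]]])

```text
t: 12.22
tool_pos: [0.4985, -0.0419, 0.0881]
tcp_rot: [0.973, 0.23, 0.0, -0.0]
wrist_force: [-1.4, 1.1, 0.1]
grip_width: 0.0001
grasp_force: 0.7
```

Request:
servo_tool(moves=[[0,[0,0,1],[0,0,0]],[0,[0,0,1],[0,0,0]],[0,[0,0,1],[0,0,0]],[0,[-0.4,-0.83,0],[0,0,0]],[0,[-0.4,-0.83,0],[0,0,0]],[0,[-0.4,-0.83,0],[0,0,0]],[0,[-0.4,-0.83,0],[0,0,0]],[0,[0,-1,0.3],[0,0,0]],[0,[0,-1,0.3],[0,0,0]],[0,[0,-1,0],[0,0,0]],[0,[0,-1,0],[0,0,0]],[0,[0,-1,0],[0,0,0]],[0,[0,0,0],[0,0,0]],[0,[0,0,0],[0,0,0]]])

```text
t: 13.38
tool_pos: [0.4575, -0.2522, 0.1781]
tcp_rot: [0.974, 0.229, 0.0, 0.0]
wrist_force: [0.9, 0.7, -0.4]
grip_width: 0.0005
grasp_force: 0.0
```

```bash
python3 - <<'E'
from h import *
T=viewer.read_camera('top');S=viewer.read_camera('side')
f=lambda i:cv2.resize(i,(400,480),interpolation=cv2.INTER_CUBIC)
cv2.imwrite('pics/c6.png',np.hstack([f(T['frame'][190:310,325:425]),f(S['frame'][230:350,250:350])]))
for a in(195,15):
    print(a,[px(T,(.475+.046*np.cos(np.radians(a)),-.08+.046*np.sin(np.radians(a)),.142))-[325,190]])
for z in (.1655,.1685,.1715,.1743): print(z,(px(S,(.475,-.08,z))-[250,230])*4+[400,0])
from bench import status;print(status.state()['tool_pos'])
E
```

```text
195 [array([62.4468224 , 78.13242457])]
15 [array([52.88066459, 24.20647307])]
0.1655 [569.77847452  84.56488298]
0.1685 [569.35150378  79.94230866]
0.1715 [568.92221168  75.29460232]
0.1743 [568.51942794  70.93388716]
[ 0.45781884 -0.24962855  0.17808838]
```

View pics/c6.png

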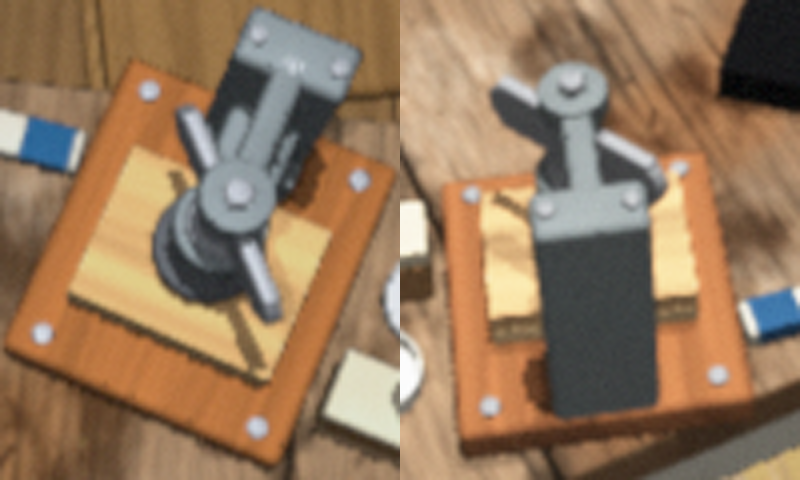

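The nut has turned: wings at top crop (270,308) and (190,112), so the line is about 210°/30°. The rod top has sunk to side crop row 80 (z about 0.1688), as expected. About 195° remains: one full stroke, then a short gentle one on the other wing.

Request:
servo_tool(moves=[[0,[0,1,0],[0,0,0]],[0,[0,1,0],[0,0,0]],[0,[0,1,0],[0,0,0]],[0,[0,1,0],[0,0,0]],[0,[0,0.95,0],[0,0,0]],[0,[0,0,0],[0,0,0]],[0,[0,0,-1],[0,0,0]],[0,[0,0,-1],[0,0,0]],[0,[0,0,-1],[0,0,0]],[0,[0,0,-0.6],[0,0,0]],[0,[0,0,0],[0,0,0]],[0,[0,0,0],[0,0,0]]])

```text
t: 14.48
tool_pos: [0.4571, -0.1255, 0.0879]
tcp_rot: [0.973, 0.231, -0.001, -0.0]
wrist_force: [0.1, 0.6, 0.2]
grip_width: 0.0006
grasp_force: 0.0
```

Request:
servo_tool(moves=[[0,[-0.23,0.18,0],[0,0,0]],[0,[-0.22,0.22,0],[0,0,0]],[0,[-0.2,0.24,0],[0,0,0]],[0,[-0.18,0.25,0],[0,0,0]],[0,[-0.13,0.28,0],[0,0,0]],[0,[-0.08,0.3,0],[0,0,0]],[0,[-0.03,0.31,0],[0,0,0]],[0,[0.03,0.31,0],[0,0,0]],[0,[0.08,0.3,0],[0,0,0]],[0,[0.13,0.28,0],[0,0,0]],[0,[0.18,0.25,0],[0,0,0]],[0,[0.22,0.22,0],[0,0,0]],[0,[0.25,0.18,0],[0,0,0]],[0,[0.28,0.13,0],[0,0,0]],[0,[0.3,0.08,0],[0,0,0]],[0,[0.31,0.03,0],[0,0,0]],[0,[0.31,-0.03,0],[0,0,0]],[0,[0.3,-0.08,0],[0,0,0]],[0,[0.28,-0.13,0],[0,0,0]]])

```text
t: 16.07
tool_pos: [0.4985, -0.0432, 0.0881]
tcp_rot: [0.973, 0.23, 0.0, -0.0]
wrist_force: [-1.1, 1.9, -0.1]
grip_width: 0.0003
grasp_force: 0.7
```

Request:
servo_tool(moves=[[0,[0,0,1],[0,0,0]],[0,[0,0,1],[0,0,0]],[0,[0,0,1],[0,0,0]],[0,[-0.4,-0.83,0],[0,0,0]],[0,[-0.4,-0.83,0],[0,0,0]],[0,[-0.4,-0.83,0],[0,0,0]],[0,[-0.4,-0.83,0],[0,0,0]],[0,[0,0,0],[0,0,0]],[0,[0,0,-1],[0,0,0]],[0,[0,0,-1],[0,0,0]],[0,[0,0,-0.6],[0,0,0]],[0,[0,0,-0.4],[0,0,0]],[0,[0,0,0],[0,0,0]]])

```text
t: 17.15
tool_pos: [0.4568, -0.1263, 0.0865]
tcp_rot: [0.973, 0.23, -0.001, -0.001]
wrist_force: [-1.3, 0.7, 0.7]
grip_width: 0.0005
grasp_force: 0.0
```

Request:
servo_tool(moves=[[0,[-0.1,0.13,0],[0,0,0]],[0,[-0.1,0.13,0],[0,0,0]],[0,[-0.1,0.13,0],[0,0,0]],[0,[-0.06,0.05,0],[0,0,0]],[0,[-0.06,0.05,0],[0,0,0]],[0,[0,0,0],[0,0,0]]])

```text
t: 17.65
tool_pos: [0.4473, -0.1139, 0.0887]
tcp_rot: [0.973, 0.23, 0.001, 0.0]
wrist_force: [0.2, -1.2, -0.1]
grip_width: 0.0003
grasp_force: 0.4
```

Request:
servo_tool(moves=[[0,[-0.05,0.05,0],[0,0,0]],[0,[-0.05,0.05,0],[0,0,0]],[0,[0,0,0],[0,0,0]]])

```text
t: 17.9
tool_pos: [0.4443, -0.1114, 0.0881]
tcp_rot: [0.973, 0.23, 0.0, 0.0]
wrist_force: [1.0, 0.1, 0.6]
grip_width: 0.001
grasp_force: 0.7
```

Request:
servo_tool(moves=[[0,[-0.04,0.05,0],[0,0,0]],[0,[-0.04,0.05,0],[0,0,0]],[0,[0,0,0],[0,0,0]]])

```text
t: 18.15
tool_pos: [0.4437, -0.1103, 0.0884]
tcp_rot: [0.973, 0.23, 0.001, 0.001]
wrist_force: [5.4, -5.8, -2.6]
grip_width: 0.0003
grasp_force: 3.7
```

The force rose to 8 N just where the stop was predicted (about 224°), so the nut is home. I hold briefly, back off and lift clear.

Request:
servo_tool(moves=[[0,[0,0,0],[0,0,0]],[0,[0,0,0],[0,0,0]],[0,[0.15,-0.2,0],[0,0,0]],[0,[0.15,-0.25,0],[0,0,0]],[0,[0.1,-0.2,0],[0,0,0]],[0,[0,0,1],[0,0,0]],[0,[0,0,1],[0,0,0]],[0,[0,0,1],[0,0,0]],[0,[0,-1,0.5],[0,0,0]],[0,[0,-1,0.5],[0,0,0]],[0,[0,-1,0],[0,0,0]],[0,[0,-1,0],[0,0,0]],[0,[0,-1,0],[0,0,0]],[0,[0,0,0],[0,0,0]],[0,[0,0,0],[0,0,0]]])

```text
t: 19.4
tool_pos: [0.4517, -0.2517, 0.1875]
tcp_rot: [0.973, 0.229, -0.001, -0.0]
wrist_force: [0.1, 0.2, 0.6]
grip_width: 0.0004
grasp_force: 0.0
```

```bash
python3 - <<'E'
from h import *
T=viewer.read_camera('top');S=viewer.read_camera('side')
f=lambda i:cv2.resize(i,(400,480),interpolation=cv2.INTER_CUBIC)
cv2.imwrite('pics/c7.png',np.hstack([f(T['frame'][190:310,325:425]),f(S['frame'][230:350,250:350])]))
E
```

```text
(no output)
```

View pics/c7.png

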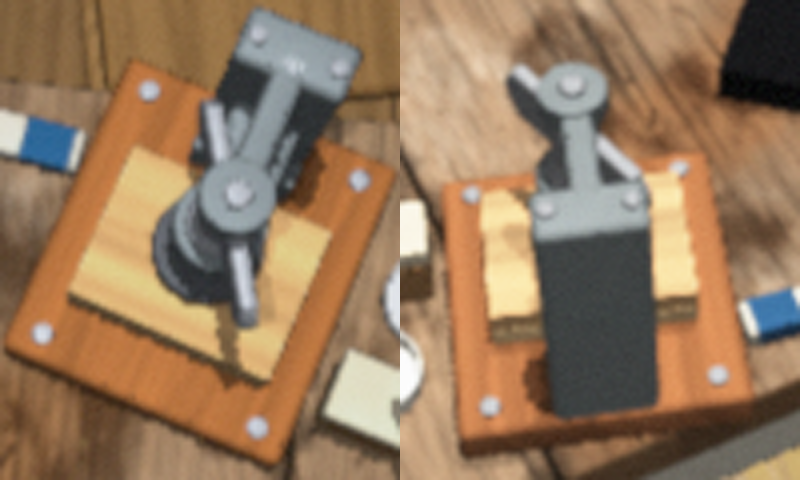

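The near wing end is at top crop (246,312), against (250,312) predicted for the stop. The rod top is at side crop row 85, i.e. z of about 0.1655, which is home. The panel and the things visible round the press have not moved.

```bash
python3 -c "
from bench import bot
print(bot.job_done())"
```

```text
the job is handed in; nothing more can be done
None
```

The wing nut was pushed clockwise to its stop and the job is handed in; in the last pictures the foot is down, and the panel and the things in view round the press have not moved; I got no verdict back.

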